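# Level the bead stand and open it at the spout

## Task

Get the bead stand ready for pouring: first push its raised, sprung plate down until it lies level and the catch holds it there by itself, and let go. Then turn the round tub's dial cover by its bar grip until the cover's opening sits squarely over the compartment that has the pouring spout. Leave the two stacks of jars and the dark stone that stand around it where they are.

Things in the scene. Friction and masses are not known exactly. Their poses are not given: they have to be found in the camera images.
- stand: Steel base of the bead stand, about 270 x 265 x 8 mm, fixed to the table; place and yaw vary. Origin: on the table. x runs from the plate's hinge, on the robot's side, towards the plate's free edge; z is up. The hinge axis lies along y at x = -110 mm, z = 35 mm. The tub stands on the plate, its axis 100 mm from the hinge axis.
- catch (a point): Top of the black catch housing (34 x 30 mm, 60 mm above the table) beside the plate's free end. A sprung steel bolt with a sloped nose sticks out of it towards the plate; a lug on the plate's edge pushes it back in passing and snaps under it.
- plate (a joint): Tilt (rad) of the aluminium plate, 240 x 190 x 8 mm: 0 level, positive free edge up. A spring holds it up at 0.28. Pushing the strip takes about 5 N to start, 6 to 8 N near level. The catch snaps at about 0; push on to the hard stop at -0.02 to be sure. Let go, it then stays at about 0; if not pushed far enough it springs back up.
- press_strip (a point): Middle of the top of the ribbed black rubber strip along the plate's free edge, the place to push: 30 mm (x) by 130 mm (y). 218 mm from the hinge axis, 8 mm above the plate's mid-plane; moves on an arc about the hinge, falling 60 mm. With the plate level it is at x = 108, y = 0, z = 43 mm in the stand's frame.
- spout_tip (a point): Tip of the V-shaped pouring spout, 88 mm from the tub's axis, at rim level. The tub is a round white pan, 128 mm across, 34 mm high, with six equal 60-degree compartments under its cover; the spout juts 24 mm out from one of them, in any direction. The tub itself is too stiff to turn.
- spout_compartment (a point): Middle of the compartment with the spout, at rim level, 42 mm from the tub's axis. Its x points outward along the spout, z along the tub's axis.
- opening (a point): Middle of the opening in the dial cover, 42 mm from the axis, at the tub's rim level. The cover is a grey disc, 132 mm across, 4 mm thick, on the tub, with one 54-degree wedge-shaped opening with raised side edges (4 mm). x points outward from the axis. When lined up, this point coincides with spout_compartment.
- dial_grip (a point): Centre of the cover's bar grip, on the axis: bar 50 mm long (x, towards the opening), 14 mm wide (y, pinch across it), 32 mm high; this point is 14 mm below its top and 18 mm above the cover's top face. Plate level: x = -10, y = 0, z = 95 mm in the stand's frame. The cover turns endlessly either way against about 0.05 N m and stays put; it starts 40 to 180 degrees off the spout.
- tall_jars_mid (a point): Centre (half-way up) of a loose stack of three craft jars, 52 mm across and 87 mm high, beside the stand. Leave it alone.
- short_jars_mid (a point): Centre of a loose stack of two craft jars, 52 mm across and 61 mm high, beyond the plate's free edge. Leave it alone.
- stone_mid (a point): Centre of a loose dark moulded stone, 58 mm across and 24 mm high, beside the stand. Leave it alone.

How it is judged:
On the way, in this order (a step that is already met when the one before it is completed fails the run):
1. the plate lies level (within 0.04 rad), held by its catch with the fingers off it (value of joint plate below 0.04 rad and contact force between the fingers and plate below 0.2 N), for 0.3 s.
2. after that, the cover's opening is turned over the spout's compartment (horizontal distance between opening and spout_compartment below 0.006 m), for 0.2 s.
At the end, for the whole second after the job is handed in: The plate stays level on its catch (within 0.04 rad) and at rest, and the middle of the cover's opening is within 6 mm (about 8 degrees of turn) of the middle of the spout's compartment (value of joint plate below 0.04 rad and horizontal distance between opening and spout_compartment below 0.006 m and velocity of joint plate between -0.05 and 0.05 rad/s); the robot touches nothing.
It fails at once if a stack of jars beside the stand or the stone was pushed more than 30 mm from its place (distance of any of tall_jars_mid, short_jars_mid, stone_mid from where it was at the start of the episode above 0.03 m).
It also fails if it takes over 72 s, if anything falls off the work surface, if the arm or the gripper's body presses on something with over 40 N, if the wrist force passes 120 N, or if a joint passes its speed limit or range.

## Robot

A 7-joint arm with a two-finger parallel gripper is mounted at the origin on the work surface. World frame = base frame: x ahead of the robot, y to its left, z up, the work surface at z = 0. Lengths are in m, angles in rad, forces in N, time in s.
With the tool pointing down it reaches from about 0.425 to 0.95 m from the base axis. Payload 4.7 kg.
Tool frame: the origin (TCP) lies on the mounting face of the last link; the fingertips stand 173 mm ahead of it and the grasp point (between the pads) lies 155 mm ahead of it; z points along the fingers, y is the line along which they close (so a half turn about z gives the same grasp; the last joint's range is limited). The gripper opens to 85 mm and grips with 20 to 120 N. Pads are 22 mm wide; open, the fingers measure 114 mm over their backs; the gripper's body (76 mm by 85 mm) begins 54 mm behind the grasp point. The pads swing forward as they close: fully open they stand 13 mm farther back than shut.
Start: joints at [1.185, 0.469, -0.049, 1.532, 0.024, 1.141, -0.082], TCP at [0.236, -0.632, 0.405] pointing down, gripper open.
Joint ranges: [-2.59, 2.59], [-0.33, 1.99], [-1.39, 1.29], [0.1, 2.45], [-1.04, 4.18], [0.21, 1.99], [-2.66, 2.66]. Speed limits (rad/s): [2.57, 2.57, 3.14, 3.14, 3.14, 3.14, 3.14].

## Interface

Orientations are given as a unit quaternion [x, y, z, w].
In Python, from rig import monitor, vision, robot gives the robot as it stands.
- The arm moves only by the tool arm_command, never from a script. Its arguments are lists of equal length, an entry for each row: "xyz": the shift along the tool's x, y, z in m, a list of three; "dr": the turn, a rotation vector about the tool's x, y, z in degrees, a list of three; "claw": the gripper's target within -1 to 1 (fully open at 1, half-way at 0, shut at -1). In form: {"xyz": [[dx, dy, dz], ...], "dr": [[wx, wy, wz], ...], "claw": [claw, ...]}. A call has 1 to 20 rows; each row is the pose to reach, as a shift and turn from the pose commanded when the call began, along the tool's axes at that moment; what a row does not reach only later rows make up. A row lasts 1/8 s, in which the tool goes at most 62.5 mm and 10.7 degrees, less where a joint would pass 70% of its speed; a pose out of reach is approached as far as the arm can. A call with a gripper value outside its range is refused whole. The fingers move at their own pace and stop on an object; "force" is the grip in N (left out, the last holds). Time passes only in rows, so rows that repeat a pose let the fingers close. It gives the time, the measured TCP pose, the force, the opening and the grip force at its end, in the units of the state.
- monitor.state(): the state, without advancing time (a new reading comes with each control period).
- vision.camera(name): name is "side" or "top"; returns a dict with "image" (480x640x3 uint8, red, green, blue), "depth" (480x640 float32, m along the optical axis (not along the pixel's ray), 0 where there is no reading), "fx", "fy", "cx", "cy" (pixels), "rvec" (rotation vector, rad) and "tvec" (3), from world to camera coordinates, as OpenCV has them. Camera axes: x right, y down, z forward; pixel columns grow to the right and rows downward; lengths in m; the calibration is good to about 2 mm. A picture is of the moment at which its call begins.
- robot.sign_off(): hands the job in; it is judged then, once.
The state is a dict: "clock": time; "joint_positions": joint angles; "joint_vel": joint speeds; "joint_efforts": joint torques, N m; "ee_pos": TCP position; "tool_rot": TCP orientation; "force": force on the tool from outside, world axes, zero at the start; "ft_torque": the same for the moment, N m; "grip_width": finger opening in m; "gripper_force": force on a finger pad.
Only numpy, scipy, OpenCV 4.12 (cv2) and the standard library are available. Lean on these libraries where they do the work, as an engineer would, in place of code of your own. Each camera call takes 0.05 s, during which the arm holds its last target. There are 200 camera calls.

## Working session

There is one attempt and no reset: what is moved stays moved. The work goes in short steps, Python scripts to look and compute and a tool call to move; the robot and the scene stay as the last step left them, time stands still between calls to the robot, and variables do not carry over. Pictures are saved under pics/ and viewed, at most 10 in all, crops included, and the job is handed in when it is done.

Besides the shell and the picture viewer there is one more tool, called after "Request:" as name(argument=value, ...) on one line, values as JSON. arm_command: Moves the arm, as the interface text tells. Its arguments: {"type":"object","properties":{"xyz":{"type":"array","items":{"type":"array","items":{"type":"number"}}},"dr":{"type":"array","items":{"type":"array","items":{"type":"number"}}},"claw":{"type":"array","items":{"type":"number"}},"force":{"type":"number"}},"required":["xyz","dr","claw"]}

```bash
mkdir -p pics && cat > h.py <<'E'
import numpy as np, cv2
from scipy.spatial.transform import Rotation as R
from rig import monitor, vision, robot
def snap(name,fn):
    c=vision.camera(name); cv2.imwrite(f'pics/{fn}.png',c['image'][:,:,::-1]); np.savez(f'pics/{fn}.npz',**c); return c
def load(fn): return dict(np.load(f'pics/{fn}.npz'))
def cloud(c):
    v,u=np.mgrid[:480,:640]; d=c['depth']
    p=np.stack([(u-c['cx'])/c['fx']*d,(v-c['cy'])/c['fy']*d,d],-1)
    Rm=cv2.Rodrigues(np.array(c['rvec'],float))[0]
    return (p-np.array(c['tvec']).ravel())@Rm
def st():
    s=monitor.state(); return s
E
python3 - <<'E'
from h import *
for n in('top','side'): snap(n,n+'0')
s=st(); print({k:np.round(s[k],3) for k in s}); print(R.from_quat(s['tool_rot']).as_matrix().round(3))
E
```

```text
{'clock': np.float64(0.1), 'joint_positions': array([ 1.185,  0.469, -0.049,  1.534,  0.024,  1.141, -0.082]), 'joint_vel': array([-0.001, -0.002, -0.001, -0.003, -0.001, -0.002, -0.001]), 'joint_efforts': array([ 1.0000e-03, -5.1151e+01, -4.7000e-02, -2.3839e+01,  1.1000e-02,
        4.0000e-03, -0.0000e+00]), 'ee_pos': array([ 0.236, -0.632,  0.404]), 'tool_rot': array([ 0.984,  0.177, -0.   , -0.001]), 'force': array([ 0.233,  0.314, -0.362]), 'ft_torque': array([ 0.004, -0.006, -0.001]), 'gripper_force': np.float64(0.0), 'grip_width': np.float64(0.085)}
[[ 0.937  0.349 -0.001]
 [ 0.349 -0.937  0.002]
 [-0.    -0.002 -1.   ]]
```

View pics/top0.png

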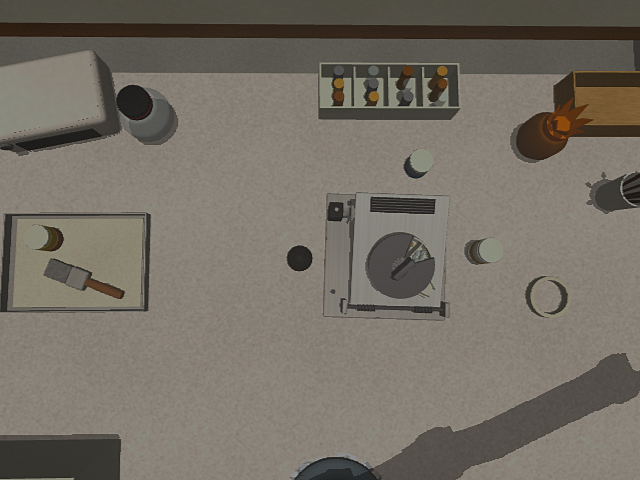

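View pics/side0.png

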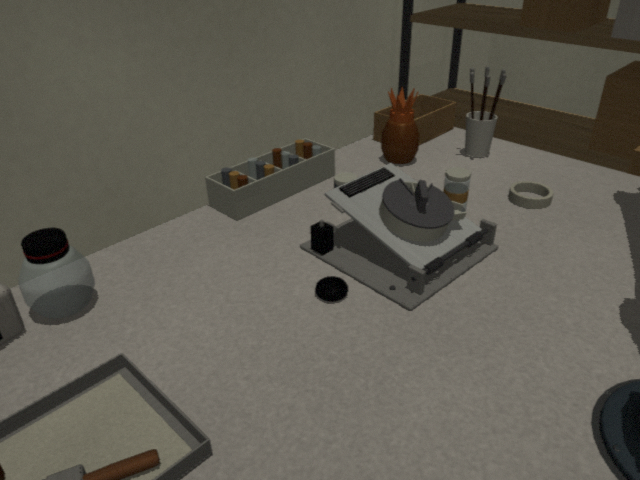

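The top view shows the strip at about (402,205), the tub axis at (400,266), the opening towards (418,248), the spout near (430,290), the catch at (335,210), jars at (419,163) and (487,251), and the stone at (300,258). Next I'll take 3D positions and an enlarged crop.

```bash
python3 - <<'E'
from h import *
c=load('top0'); P=cloud(c)
for n,(u,v) in dict(strip=(402,205),stripL=(374,205),stripR=(432,205),grip=(402,265),catch=(335,208),baseBL=(325,316),baseTL=(329,196),hingeL=(344,305),hingeR=(445,310),spout=(431,292),jarS=(421,160),jarT=(489,250),stone=(300,258)).items():
    print(n,P[v,u].round(3))
cv2.imwrite('pics/crop0.png',cv2.resize(c['image'][180:330,315:515,::-1],None,fx=4,fy=4,interpolation=cv2.INTER_CUBIC))
E
```

```text
strip [ 0.626 -0.134  0.104]
stripL [ 0.626 -0.077  0.104]
stripR [ 0.626 -0.194  0.102]
grip [ 0.505 -0.127  0.124]
catch [ 0.625 -0.001  0.073]
baseBL [0.4   0.019 0.009]
baseTL [0.661 0.009 0.012]
hingeL [ 0.425 -0.019  0.05 ]
hingeR [ 0.414 -0.228  0.052]
spout [ 0.451 -0.201  0.049]
jarS [ 0.728 -0.184  0.064]
jarT [ 0.536 -0.313  0.085]
stone [0.525 0.073 0.022]
```

View pics/crop0.png

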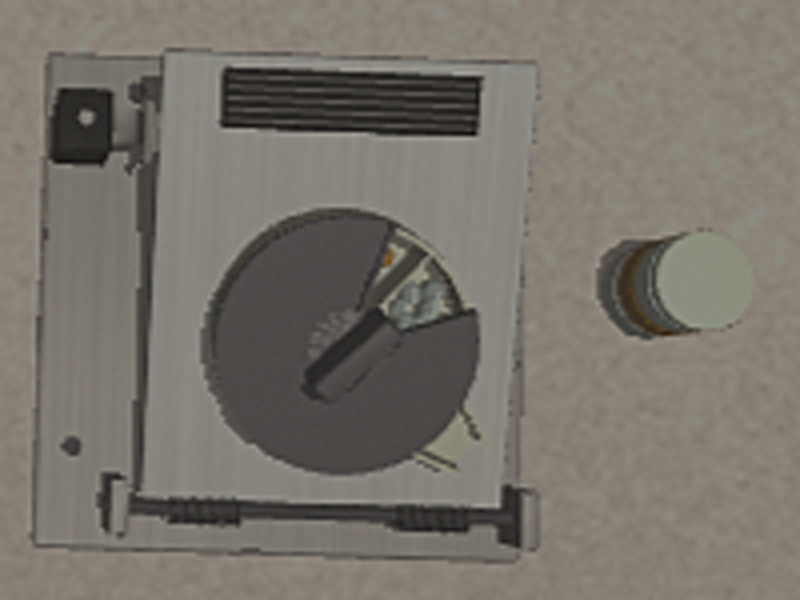

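The crop shows the opening pointing up and right of the tub centre (342,340), at a world angle of about -52°. The spout points down and right at (455,450), about -134°. First I'll go above the strip with the gripper shut.

Request:
arm_command(xyz=[[0.1,-0.06,0.0],[0.15,-0.09,0.0],[0.2,-0.12,0.0],[0.25,-0.15,0.0],[0.3,-0.18,0.0],[0.35,-0.21,0.0],[0.4,-0.243,0.0],[0.45,-0.273,0.0],[0.5,-0.304,0.0],[0.54,-0.328,0.03],[0.54,-0.328,0.06],[0.54,-0.328,0.06],[0.54,-0.328,0.06],[0.54,-0.328,0.06],[0.54,-0.328,0.06]], dr=[[0,0,-8],[0,0,-16],[0,0,-24],[0,0,-32],[0,0,-40],[0,0,-48],[0,0,-56],[0,0,-64],[0,0,-72],[0,0,-80],[0,0,-88],[0,0,-96],[0,0,-104],[0,0,-108],[0,0,-108]], claw=[-1,-1,-1,-1,-1,-1,-1,-1,-1,-1,-1,-1,-1,-1,-1])

```text
clock: 1.98
ee_pos: [0.627, -0.1367, 0.3441]
tool_rot: [0.435, 0.9, -0.0, -0.001]
force: [0.7, 0.1, -0.2]
grip_width: 0.0002
gripper_force: 0.0
```

Request:
arm_command(xyz=[[0,0,0.04],[0,0,0.06],[0,0,0.07],[-0.002,0.003,0.08],[-0.003,0.004,0.09],[-0.004,0.006,0.1],[-0.006,0.007,0.11],[-0.006,0.008,0.12],[-0.007,0.009,0.127],[-0.007,0.009,0.131],[-0.007,0.009,0.132],[-0.007,0.009,0.132]], dr=[[0,0,0],[0,0,0],[0,0,0],[0,0,0],[0,0,0],[0,0,0],[0,0,0],[0,0,0],[0,0,0],[0,0,0],[0,0,0],[0,0,0]], claw=[-1,-1,-1,-1,-1,-1,-1,-1,-1,-1,-1,-1])

```text
clock: 3.48
ee_pos: [0.6388, -0.1365, 0.2127]
tool_rot: [0.435, 0.9, -0.0, 0.0]
force: [-3.0, -0.9, 6.7]
grip_width: -0.0003
gripper_force: 3.2
```

Request:
arm_command(xyz=[[0,0,0.002],[0,0,0.004],[0,0,0.004]], dr=[[0,0,0],[0,0,0],[0,0,0]], claw=[-1,-1,-1])

```text
clock: 3.85
ee_pos: [0.6389, -0.1363, 0.2115]
tool_rot: [0.435, 0.9, -0.001, 0.0]
force: [-9.2, -0.9, 20.9]
grip_width: -0.0002
gripper_force: 10.7
```

Force rose to 21 N, so this is the hard stop. Retreating up and back a little, to clear the camera's view.

Request:
arm_command(xyz=[[0,0,-0.01],[0,0,-0.04],[0,0,-0.09],[0,0,-0.14],[-0.05,0.06,-0.14],[-0.08,0.1,-0.14],[-0.08,0.1,-0.14],[-0.08,0.1,-0.14]], dr=[[0,0,0],[0,0,0],[0,0,0],[0,0,0],[0,0,0],[0,0,0],[0,0,0],[0,0,0]], claw=[-1,-1,-1,-1,1,1,1,1])

```text
clock: 4.85
ee_pos: [0.7669, -0.1362, 0.3472]
tool_rot: [0.434, 0.901, 0.0, -0.001]
force: [-1.0, 1.2, 0.1]
grip_width: 0.0722
gripper_force: 0.0
```

```bash
python3 - <<'E'
from h import *
c=snap('top','top1'); P=cloud(c)
for n,(u,v) in dict(strip=(402,203),stripL=(376,203),stripR=(430,203),pl=(365,230)).items(): print(n,P[v,u].round(3))
cv2.imwrite('pics/crop1.png',cv2.resize(c['image'][180:330,315:515,::-1],None,fx=4,fy=4,interpolation=cv2.INTER_CUBIC))
# cover/grip points by height
Z=P[...,2]; m=np.zeros(Z.shape,bool); m[225:315,350:450]=True
g=m&(Z>.1)&(Z<.115); q=P[g][:,:2]; print('grip top',len(q),q.mean(0))
r=cv2.minAreaRect(q.astype(np.float32)); print(r)
cv=m&(Z>.07)&(Z<.084); print(cv2.minEnclosingCircle(P[cv][:,:2].astype(np.float32)))
E
```

```text
strip [ 0.639 -0.145  0.047]
stripL [ 0.64  -0.09   0.044]
stripR [ 0.64  -0.207  0.041]
pl [ 0.583 -0.066  0.039]
grip top 192 [ 0.51748943 -0.12844071]
((0.5177679061889648, -0.1290988177061081), (0.013721452094614506, 0.04922746494412422), 43.70830154418945)
((0.5093547701835632, -0.13777323067188263), 0.07773926854133606)
```

View pics/crop1.png

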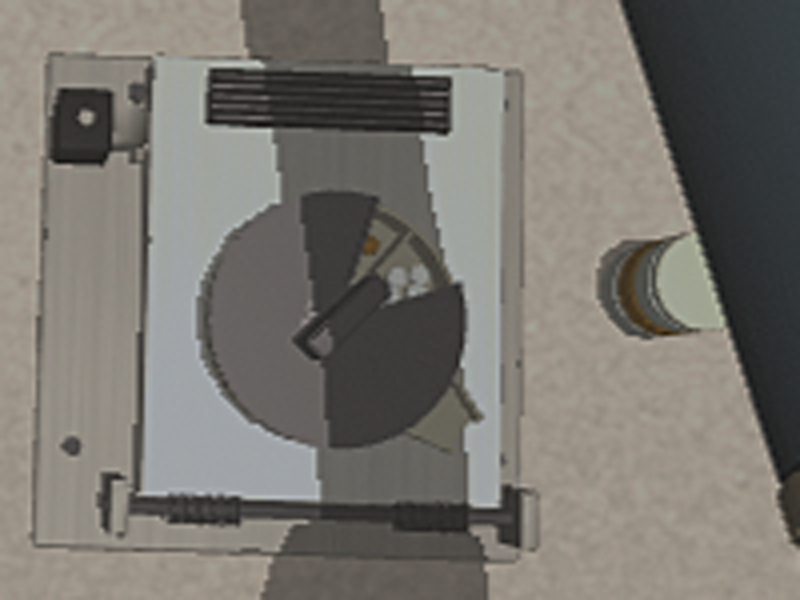

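The plate is level (strip z≈0.043) and the bar grip is at (0.518,-0.129) along -46.3°. In the crop the spout points down and right at about (466,435), roughly -130°, and the opening points up and right. The cover has to turn about -84°. I'll descend on the grip now.

Request:
arm_command(xyz=[[0.04,-0.047,0],[0.08,-0.095,0],[0.12,-0.142,0],[0.161,-0.19,0],[0.161,-0.19,0.02],[0.161,-0.19,0.05],[0.161,-0.19,0.075],[0.161,-0.19,0.088],[0.161,-0.19,0.09],[0.161,-0.19,0.09]], dr=[[0,0,-5],[0,0,-5],[0,0,-5],[0,0,-5],[0,0,-5],[0,0,-5],[0,0,-5],[0,0,-5],[0,0,-5],[0,0,-5]], claw=[1,1,1,1,1,1,1,1,1,1])

```text
clock: 6.15
ee_pos: [0.518, -0.1289, 0.2595]
tool_rot: [0.395, 0.919, 0.0, 0.001]
force: [-0.6, -0.1, -0.3]
grip_width: 0.0855
gripper_force: 0.0
```

Request:
arm_command(xyz=[[0,0,0],[0,0,0],[0,0,0],[0,0,0],[0,0,0],[0,0,0],[0,0,0],[0,0,0]], dr=[[0,0,0],[0,0,0],[0,0,0],[0,0,0],[0,0,0],[0,0,0],[0,0,0],[0,0,0]], claw=[-1,-1,-1,-1,-1,-1,-1,-1], force=30)

```text
clock: 7.15
ee_pos: [0.5177, -0.1291, 0.2589]
tool_rot: [0.395, 0.919, -0.0, -0.0]
force: [-3.1, -1.6, 5.5]
grip_width: 0.0134
gripper_force: 34.9
```

Request:
arm_command(xyz=[[0,0,0],[0,0,0],[0,0,0],[0,0,0],[0,0,0],[0,0,0],[0,0,0],[0,0,0],[0,0,0],[0,0,0],[0,0,0],[0,0,0],[0,0,0],[0,0,0],[0,0,0],[0,0,0]], dr=[[0,0,4],[0,0,10],[0,0,17],[0,0,24],[0,0,31],[0,0,38],[0,0,45],[0,0,52],[0,0,59],[0,0,66],[0,0,73],[0,0,79],[0,0,83],[0,0,84],[0,0,84],[0,0,84]], claw=[-1,-1,-1,-1,-1,-1,-1,-1,-1,-1,-1,-1,-1,-1,-1,-1])

```text
clock: 9.15
ee_pos: [0.519, -0.1292, 0.259]
tool_rot: [0.908, 0.419, 0.002, 0.001]
force: [4.7, -1.3, -1.6]
grip_width: 0.0135
gripper_force: 33.8
```

Request:
arm_command(xyz=[[0,0,0],[0,0,0],[0,0,0],[0,0,-0.02],[0,0,-0.06],[0,0,-0.11],[0.03,0.04,-0.14],[0.07,0.08,-0.14],[0.11,0.13,-0.14],[0.16,0.19,-0.14],[0.16,0.19,-0.14]], dr=[[0,0,0],[0,0,0],[0,0,0],[0,0,0],[0,0,0],[0,0,0],[0,0,0],[0,0,0],[0,0,0],[0,0,0],[0,0,0]], claw=[1,1,1,1,1,1,1,1,1,1,1])

```text
clock: 10.52
ee_pos: [0.7686, -0.1301, 0.3964]
tool_rot: [0.908, 0.419, -0.0, -0.001]
force: [-0.6, 0.2, 0.3]
grip_width: 0.0856
gripper_force: 0.0
```

```bash
python3 - <<'E'
from h import *
c=snap('top','top2'); P=cloud(c)
print(P[203,402].round(3),P[230,365].round(3))
cv2.imwrite('pics/crop2.png',cv2.resize(c['image'][218:308,350:450,::-1],None,fx=6,fy=6,interpolation=cv2.INTER_CUBIC))
Z=P[...,2]; m=np.zeros(Z.shape,bool); m[225:315,350:450]=True
q=P[m&(Z>.1)&(Z<.115)][:,:2]; print(len(q),cv2.minAreaRect(q.astype(np.float32)))
E
```

```text
[ 0.64  -0.146  0.044] [ 0.583 -0.066  0.04 ]
191 ((0.5181033611297607, -0.12916918098926544), (0.04927026480436325, 0.014556762762367725), 49.57923126220703)
```

View pics/crop2.png

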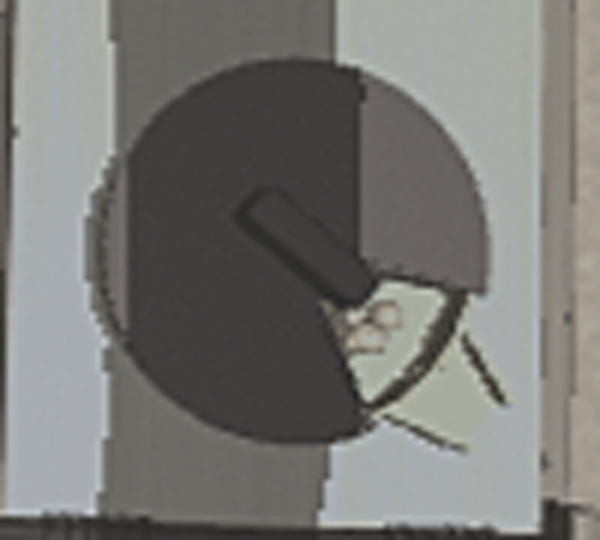

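The opening (outer corners (480,292) and (365,405)) sits over the compartment with the spout, whose edges end at (505,405) and (465,450). I'll check the remaining angle by calibration.

```bash
python3 - <<'E'
from h import *
c=load('top2'); Rm=cv2.Rodrigues(np.array(c['rvec'],float))[0]; C=-Rm.T@np.array(c['tvec']).ravel()
def at(x,y,z):
    u,v=350+(x+.5)/6-.5,218+(y+.5)/6-.5
    d=Rm.T@np.array([(u-c['cx'])/c['fx'],(v-c['cy'])/c['fy'],1]); return (C+d*(z-C[2])/d[2])[:2]
# axis from cover outline (left,right,top,bottom) at cover top z .077
ax=[at(297,57,.077)[0]/2+at(300,443,.077)[0]/2, at(103,250,.077)[1]/2+at(489,250,.077)[1]/2]; print(ax)
for A in (ax,[.518,-.129]):
  for n,x,y,z in (('o1',480,292,.077),('o2',365,405,.077),('s1',460,330,.072),('s2',385,412,.072),('e1',505,405,.072),('e2',465,450,.072)):
    d=at(x,y,z)-A; print(n,np.degrees(np.arctan2(d[1],d[0])).round(1),np.hypot(*d).round(4),end=' | ')
  print()
E
```

```text
[np.float64(0.5186988547122621), np.float64(-0.13009417698698733)]
o1 -103.6 0.0642 | o2 -157.3 0.0574 | s1 -116.3 0.0629 | s2 -151.6 0.063 | e1 -126.9 0.0889 | e2 -140.3 0.0891 | 
o1 -102.8 0.0651 | o2 -156.1 0.0572 | s1 -115.3 0.0636 | s2 -150.4 0.063 | e1 -126.1 0.0894 | e2 -139.4 0.0893 |
```

The opening is about 3° off (around 2 mm, limit 6 mm), the plate is level and the arm is clear, so I'm handing it in.

```bash
python3 -c "
from h import *
print(robot.sign_off())"
```

```text
the job is handed in; nothing more can be done
None
```

The job is handed in: the plate is level on its catch, the cover's opening is over the spout compartment (about 3° or 2 mm off by my measurement, limit 6 mm), and the arm kept clear of the jars and stone; no verdict came back at hand-in.

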